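# Put the stray chessmen back on their stone-shop trays

## Robot

A 6-joint arm with a two-finger parallel gripper is mounted at the origin on the work surface. World frame = base frame: x ahead of the robot, y to its left, z up, the work surface at z = 0. Lengths are in m, angles in rad, forces in N, time in s.
With the tool pointing down it reaches from about 0.325 to 0.9 m from the base axis. Payload 6.1 kg.
Tool frame: the origin (TCP) lies between the finger pads; the fingertips stand 22 mm ahead of it and the grasp point (between the pads) lies 3 mm ahead of it; z points along the fingers, y is the direction in which the jaws open and shut (so a half turn about z gives the same grasp; the last joint's range is limited). The gripper opens to 87 mm and grips with 3 to 60 N. Pads are 19 mm wide; open, the fingers measure 117 mm over their backs; the gripper's body (75 mm by 190 mm) begins 51 mm behind the grasp point.
Start: joints at [0.986, 0.22, 1.526, -0, 1.395, -0.126], TCP at [0.277, 0.56, 0.245] pointing down, gripper open.
Joint ranges: [-2.98, 2.98], [-0.91, 2.08], [0.09, 2.57], [-1.24, 4.39], [0.2, 2.65], [-2.68, 2.68]. Speed limits (rad/s): [2.57, 2.57, 3.01, 3.14, 3.14, 3.14].

## Interface

Orientations are given as a rotation vector (axis times angle).
In Python, from bench import arm gives the robot as it stands.
- The arm moves only by the shell command python3 -m inch 'ROWS' [FORCE]. ROWS is JSON, a list of rows, each an object of numbers: "ax", "ay", "az": the turn, a rotation vector about the tool's x, y, z in units of 8 degrees (1.0 is 8 degrees); "x", "y", "z": the shift along the tool's x, y, z in units of 40 mm (1.0 is 40 mm); "jaw": the gripper command: -1 is shut, 1 is fully open, values between are in proportion. In form: [{"ax": .., "ay": .., "az": .., "x": .., "y": .., "z": .., "jaw": ..}, ...]. A call has exactly 8 rows; each row is the pose to reach, as a shift and turn from the pose commanded when the call began, along the tool's axes at that moment; what a row does not reach only later rows make up. A row lasts 1/8 s, in which the tool goes at most 62.5 mm and 10.7 degrees, less where a joint would pass 70% of its speed; a pose out of reach is approached as far as the arm can. A call with a gripper value outside its range is refused whole. The fingers move at their own pace and stop on an object; FORCE is the grip in N (left out, the last holds). Time passes only in rows, so rows that repeat a pose let the fingers close, or fill a call up. It gives the time, the measured TCP pose, the force and the opening at its end, in the units of the state.
- arm.read_state(): the state, without advancing time (a new reading comes with each control period).
- arm.camera(name): name is "scene" or "side" or "wrist"; returns a dict with "image" (384x512x3 uint8, red, green, blue), "intrinsics" (3x3 intrinsics, pixels), "R" (3x3) and "t" (3): a world point X has camera coordinates R X + t. Camera axes: x right, y down, z forward; pixel columns grow to the right and rows downward; lengths in m; the calibration is good to about 2 mm. A picture is of the moment at which its call begins. There is no depth.
- arm.hand_in(): hands the job in, once; it reports no verdict.
The state is a dict: "time_s": time; "joint_pos": joint angles; "qvel": joint speeds; "tau": joint torques, N m; "tcp_pos": TCP position; "tool_rot": TCP orientation; "contact_force": force on the tool from outside, world axes, zero at the start; "ft_torque": the same for the moment, N m; "width": finger opening in m.
Only numpy, scipy, OpenCV 4.12 (cv2) and the standard library are available. Lean on these libraries where they do the work, as an engineer would, in place of code of your own. Each camera call takes 0.05 s, during which the arm holds its last target. There are 200 camera calls.

## Task

Customers have left five stone chessmen mixed up on the counter. First put the broken one in the red repair bin, before moving any of the others; then stand the two pale pieces upright on the felt of the white-rimmed tray and the two whole dark ones upright on the felt of the black-rimmed tray. Do not knock over any whole piece, and leave the mortar and the goblet where they stand.

Things in the scene. Friction and masses are not known exactly. Their poses are not given: they have to be found in the camera images.
- pale_king: Whole chess king of white-grey marble, 75 mm tall, about 100 g. Foot disc 36 mm wide, 9 mm high, tapering by 15 mm height to a round straight stem 22 mm wide up to 40 mm height (grip here); above it a flared head up to 30 mm wide with a small cross on top. Origin: centre of the underside, z up. Stands upright, loose, at the start.
- pale_pawn: Whole chess pawn of white-grey marble, 60 mm tall, about 75 g. Foot disc 36 mm wide, 9 mm high, tapering by 15 mm height to a round straight stem 22 mm wide up to 40 mm height (grip here); above it a collar 28 mm wide and a round head 25 mm wide. Origin: centre of the underside, z up. Stands upright, loose, at the start.
- dark_king: Whole chess king of nearly black green stone, 75 mm tall, about 100 g. Foot disc 36 mm wide, 9 mm high, tapering by 15 mm height to a round straight stem 22 mm wide up to 40 mm height (grip here); above it a flared head up to 30 mm wide with a small cross on top. Origin: centre of the underside, z up. Stands upright, loose, at the start.
- dark_pawn: Whole chess pawn of nearly black green stone, 60 mm tall, about 75 g. Foot disc 36 mm wide, 9 mm high, tapering by 15 mm height to a round straight stem 22 mm wide up to 40 mm height (grip here); above it a collar 28 mm wide and a round head 25 mm wide. Origin: centre of the underside, z up. Stands upright, loose, at the start.
- broken_pawn: Broken pawn of the same nearly black stone, head snapped off, with a pale rough fracture on top; 48 mm tall, about 60 g. Foot disc 36 mm wide, 9 mm high, tapering by 15 mm height to a round straight stem 22 mm wide up to 40 mm height (grip here); the fracture is above that. Origin: centre of the underside, z up. Stands upright, loose, at the start.
- white_tray: Display tray with a white rim and a blue felt floor, fixed to the counter. Outer size 100 (its x) by 160 (its y) by 16 mm high; rim walls 7 mm thick; felt floor 6 mm above the counter. Inside 86 by 146 mm. Origin: centre of its underside; z up. For the pale pieces.
- black_tray: Display tray with a black rim and a blue felt floor, fixed to the counter. Outer size 100 (its x) by 160 (its y) by 16 mm high; rim walls 7 mm thick; felt floor 6 mm above the counter. Inside 86 by 146 mm. Origin: centre of its underside; z up. For the whole dark pieces.
- repair_bin: Red plastic open bin, fixed to the counter, 120 by 120 mm and 40 mm high, walls 5 mm thick, inner floor 5 mm above the counter. For repairs. Origin: centre of its underside; z up.
- mortar: Bystander: green-grey stone mortar (a round bowl), 70 mm wide, 55 mm high, 400 g, loose. Origin: centre of its underside, z up. Leave it alone.
- goblet: Bystander: pale green onyx goblet, 58 mm wide, 68 mm high, 200 g, loose, foot 52 mm wide. Origin: centre of its underside, z up. Leave it alone.
Not all that is in view belongs to the job. What is shaped like the pale_king but pink or turquoise is not meant.

How it is judged:
By the outcome, as a careful person would: the job done as asked, in the order asked, and still so for the second after the job is handed in, with the robot touching nothing.
It also fails if it takes over 125 s, if anything falls off the work surface, if the arm or the gripper's body presses on something with over 40 N, if the wrist force passes 120 N, or if a joint passes its speed limit or range.

## Working session

There is one attempt and no reset: what is moved stays moved. The work goes in short steps, Python scripts to look and compute and a shell command to move; the robot and the scene stay as the last step left them, time stands still between calls to the robot, and variables do not carry over. Pictures are saved under pics/ and viewed, about 12 in all and at most 16, crops included, and the job is handed in when it is done.

```bash
mkdir -p pics; python3 - <<'E'
from bench import arm
import cv2,numpy as np
s=arm.read_state(); print({k:np.round(v,3).tolist() for k,v in s.items()})
for n in ["scene","side"]:
    c=arm.camera(n); im=cv2.cvtColor(c["image"],cv2.COLOR_RGB2BGR)
    cv2.imwrite(f"pics/{n}0.png",cv2.resize(im,(800,600),interpolation=cv2.INTER_CUBIC))
    np.savez(f"{n}.npz",**c)
    print(n,np.round(c["intrinsics"],1).tolist(),np.round(c["R"],3).tolist(),np.round(c["t"],3).tolist())
E
```

```text
{'time_s': 0.0, 'joint_pos': [0.986, 0.221, 1.528, -0.0, 1.395, -0.126], 'qvel': [-0.001, 0.001, 0.0, 0.001, 0.0, 0.0], 'tau': [-0.0, -49.461, -38.737, 0.07, 0.057, -0.0], 'tcp_pos': [0.276, 0.56, 0.243], 'tool_rot': [-0.714, -3.059, 0.003], 'contact_force': [-0.61, 0.669, -0.552], 'ft_torque': [-0.009, -0.001, -0.026], 'width': 0.087}
scene [[405.9, 0.0, 267.7], [0.0, 405.9, 187.0], [0.0, 0.0, 1.0]] [[-0.43, 0.903, 0.017], [0.478, 0.244, -0.844], [-0.766, -0.355, -0.537]] [0.211, -0.211, 1.273]
side [[443.9, 0.0, 262.6], [0.0, 443.9, 193.6], [0.0, 0.0, 1.0]] [[-0.967, -0.255, 0.011], [-0.206, 0.755, -0.623], [0.151, -0.604, -0.782]] [0.503, 0.125, 0.899]
```

View pics/scene0.png

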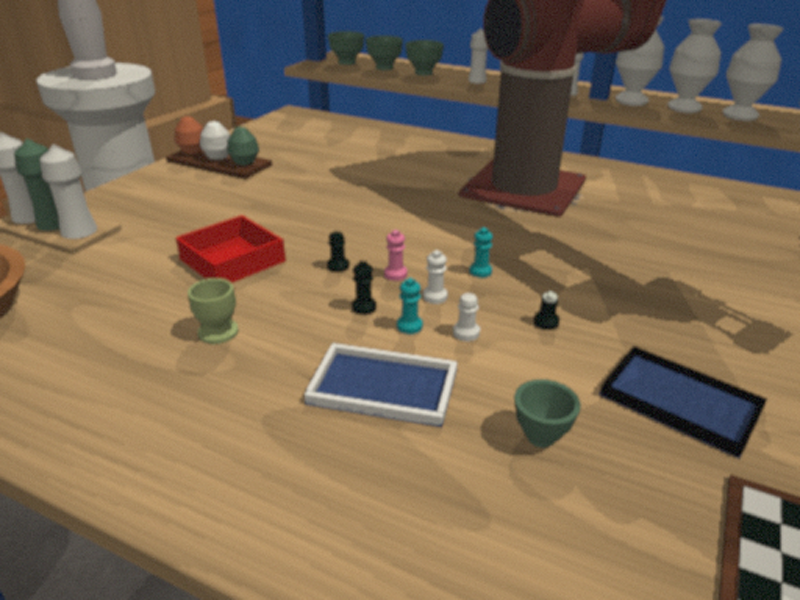

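View pics/side0.png

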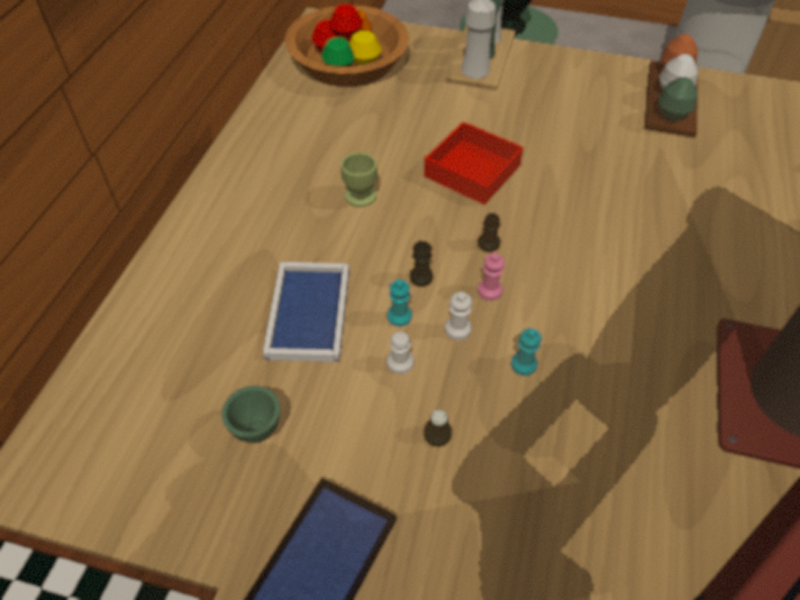

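Scene view (800x600 pixels):
- **Dark pieces:** one with a pale top at (547,310), which is a stub and so the candidate for the broken pawn; a pawn at (338,250); a king at (363,288).
- **Pale pieces:** king at (435,275), pawn at (467,315).
- **Decoys:** pink at (396,255), turquoise at (410,305) and (482,252).
- **Bin and trays:** bin at (231,248), white tray at (382,382), black tray at (683,398).

The side view agrees: stub (438,428), dark pawn (489,232), dark king (421,263), pale king (459,315), pale pawn (400,352).

```bash
cat > h.py <<'E'
import numpy as np,cv2
from bench import arm
from scipy.spatial.transform import Rotation as Ro
def ray(c,uv,z):
    K,R,t=c["intrinsics"],c["R"],c["t"]
    d=R.T@np.linalg.solve(K,[uv[0],uv[1],1]); o=-R.T@t
    return (o+d*(z-o[2])/d[2])[:2]
def proj(c,X):
    p=c["intrinsics"]@(c["R"]@np.array(X)+c["t"]); return p[:2]/p[2]
def go(x,y,z,yaw=None):
    """print shift in tool units from the measured pose to x,y,z; yaw = world angle of jaw axis in deg"""
    s=arm.read_state(); R=Ro.from_rotvec(s["tool_rot"]).as_matrix()
    d=R.T@(np.array([x,y,z])-s["tcp_pos"])/0.04
    cur=np.degrees(np.arctan2(R[1,1],R[0,1])); out="xyz units %s jawyaw %.1f"%(np.round(d,2),cur)
    if yaw is not None:
        e=(yaw-cur+90)%180-90; out+=" az %.2f (j6 %.2f)"%(-e/8,s["joint_pos"][5])
    print(out,"tilt",np.round(R[:,2],3))
E
cat > m.py <<'E'
from h import *
P={"broken":((547,318),(438,432)),"dpawn":((338,262),(489,241)),"dking":((363,303),(421,276)),"pking":((435,292),(459,328)),"ppawn":((467,330),(400,363)),"pink":((396,271),(490,290)),"turq1":((410,322),(400,315)),"turq2":((482,269),(525,364)),"goblet":((216,330),(361,196))}
C={n:dict(np.load(n+".npz")) for n in("scene","side")}
for k,v in P.items():
    r=[ray(C[n],(np.array(p)+.5)*.64-.5,.006) for n,p in zip(C,v)]
    print(k,*[np.round(q*1000) for q in r],np.round(np.mean(r,0),3))
Q={"bin":(.04,[(178,240),(239,219),(284,248),(224,272)],[(467,125),(522,157),(484,195),(427,160)]),
"white":(.016,[(335,347),(456,361),(443,413),(308,398)],[(281,264),(348,265),(338,354),(265,354)]),
"black":(.016,[(633,350),(763,402),(744,444),(602,391)],None),"mortar":(.055,[(515,400),(578,400)],[(223,412),(280,412)])}
for k,(z,a,b) in Q.items():
    for n,q in zip(C,(a,b)):
        if q is None: continue
        w=np.array([ray(C[n],(np.array(p)+.5)*.64-.5,z) for p in q]); print(k,n,np.round(w*1000).tolist(),np.round(w.mean(0),3))
im=cv2.cvtColor(C["scene"]["image"],cv2.COLOR_RGB2BGR)[130:230,190:370]
im2=cv2.cvtColor(C["side"]["image"],cv2.COLOR_RGB2BGR)[130:290,230:360]
a=cv2.resize(im,None,fx=2.5,fy=2.5,interpolation=3);b=cv2.resize(im2,None,fx=2.5,fy=2.5,interpolation=3)
o=np.zeros((400,780,3),np.uint8);o[:250,:450]=a;o[:400,455:455+325]=b;cv2.imwrite("pics/crop1.png",o)
E
python3 m.py
```

```text
broken [438. 171.] [441. 171.] [0.439 0.171]
dpawn [ 436. -166.] [ 440. -166.] [ 0.438 -0.166]
dking [520. -73.] [523. -70.] [ 0.522 -0.072]
pking [447.   6.] [450.   8.] [0.448 0.007]
ppawn [514.  83.] [513.  85.] [0.513 0.084]
pink [419. -73.] [421. -71.] [ 0.42  -0.072]
turq1 [532.   7.] [534.   7.] [0.533 0.007]
turq2 [353.  43.] [352.  43.] [0.353 0.043]
goblet [ 664. -214.] [ 659. -210.] [ 0.661 -0.212]
bin scene [[540.0, -387.0], [439.0, -352.0], [487.0, -228.0], [584.0, -261.0]] [ 0.512 -0.307]
bin side [[525.0, -391.0], [421.0, -333.0], [463.0, -228.0], [569.0, -285.0]] [ 0.494 -0.309]
white scene [[636.0, -47.0], [593.0, 99.0], [684.0, 122.0], [730.0, -24.0]] [0.661 0.037]
white side [[725.0, -30.0], [630.0, -54.0], [594.0, 99.0], [687.0, 124.0]] [0.659 0.035]
black scene [[472.0, 291.0], [505.0, 441.0], [586.0, 424.0], [569.0, 272.0]] [0.533 0.357]
mortar scene [[672.0, 196.0], [642.0, 255.0]] [0.657 0.226]
mortar side [[687.0, 237.0], [622.0, 220.0]] [0.655 0.228]
```

View pics/crop1.png

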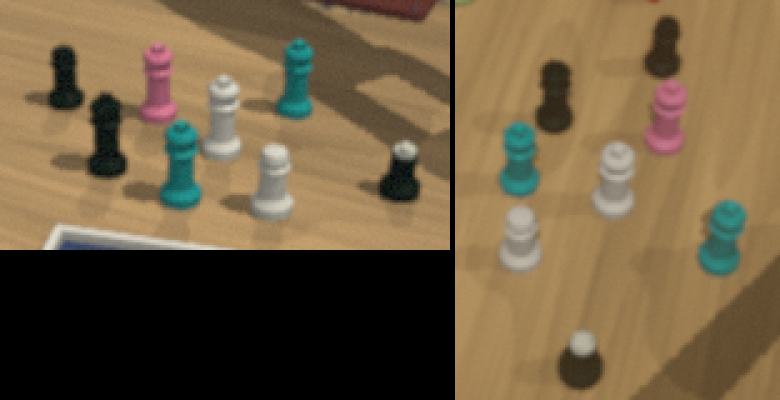

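The crop confirms it: only the stub at crop (402,170) is dark, headless and pale on top, so it is the broken pawn. The two views agree to about 4 mm.

```bash
python3 -c "
from h import *
go(.439,.171,.16,90)"
```

```text
xyz units [-7.95 -6.92  2.1 ] jawyaw 63.7 az -3.29 (j6 -0.13) tilt [-0.001 -0.001 -1.   ]
```

```bash
python3 -m inch '[{"x":-7.95,"y":-6.92,"z":2.1,"jaw":0.4},{"x":-7.95,"y":-6.92,"z":2.1,"jaw":0.4},{"x":-7.95,"y":-6.92,"z":2.1,"jaw":0.4},{"x":-7.95,"y":-6.92,"z":2.1,"jaw":0.4},{"x":-7.95,"y":-6.92,"z":2.1,"jaw":0.4},{"x":-7.95,"y":-6.92,"z":2.1,"jaw":0.4},{"x":-7.95,"y":-6.92,"z":2.1,"jaw":0.4},{"x":-7.95,"y":-6.92,"z":2.1,"jaw":0.4}]' 25
python3 - <<'E'
from h import *
c=arm.camera("wrist"); cv2.imwrite("pics/w1.png",cv2.cvtColor(c["image"],cv2.COLOR_RGB2BGR)); np.savez("w.npz",**c)
go(.439,.171,.039); print(proj(c,[.439,.171,.048]),proj(c,[.439,.171,.005]))
E
```

```text
xyz units [-7.95 -6.91  5.13] jawyaw 63.7 tilt [-0.001 -0.001 -1.   ]
[ 31.29289477 423.09846097] [ 50.75855708 394.35679604]$[0]: bad value
```

View pics/w1.png

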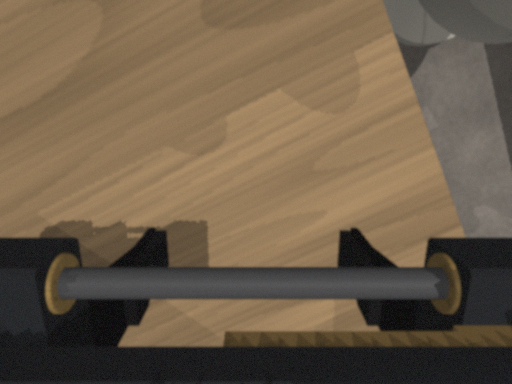

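The wrist view shows only the bare counter between the fingers, because the move was refused with "bad value" on row 0. I'll retry with every key filled in.

```bash
python3 -m inch '[{"ax":0,"ay":0,"az":0,"x":-7.95,"y":-6.92,"z":2.1,"jaw":0.4},{"ax":0,"ay":0,"az":0,"x":-7.95,"y":-6.92,"z":2.1,"jaw":0.4},{"ax":0,"ay":0,"az":0,"x":-7.95,"y":-6.92,"z":2.1,"jaw":0.4},{"ax":0,"ay":0,"az":0,"x":-7.95,"y":-6.92,"z":2.1,"jaw":0.4},{"ax":0,"ay":0,"az":0,"x":-7.95,"y":-6.92,"z":2.1,"jaw":0.4},{"ax":0,"ay":0,"az":0,"x":-7.95,"y":-6.92,"z":2.1,"jaw":0.4},{"ax":0,"ay":0,"az":0,"x":-7.95,"y":-6.92,"z":2.1,"jaw":0.4},{"ax":0,"ay":0,"az":0,"x":-7.95,"y":-6.92,"z":2.1,"jaw":0.4}]' 25
python3 - <<'E'
from h import *
c=arm.camera("wrist"); cv2.imwrite("pics/w2.png",cv2.cvtColor(c["image"],cv2.COLOR_RGB2BGR)); np.savez("w.npz",**c)
go(.439,.171,.039); print(proj(c,[.439,.171,.048]),proj(c,[.439,.171,.005]))
E
```

```text
time_s: 1.15
tcp_pos: [0.4397, 0.1681, 0.1596]
tool_rot: [-0.723, -3.056, 0.002]
contact_force: [-0.3, 1.0, 0.5]
width: 0.0613
xyz units [0.02 0.02 3.03] jawyaw 63.5 tilt [-0.001  0.    -1.   ]
[256.18769031 195.68350318] [255.83077667 181.96940704]
```

View pics/w2.png

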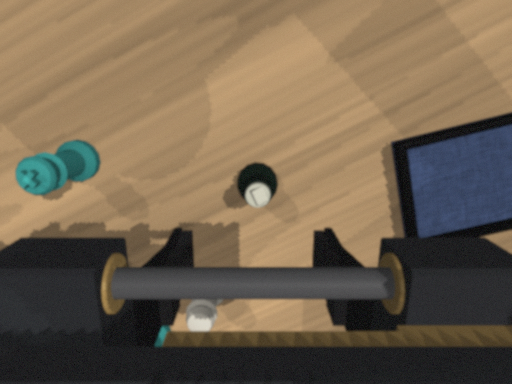

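The wrist view shows the stub's top at (258,194) and its foot at (257,181). My estimate projects within 2 px of both, so I'll descend and grip.

```bash
python3 -m inch '[{"ax":0,"ay":0,"az":0,"x":0.02,"y":0.02,"z":1.2,"jaw":0.4},{"ax":0,"ay":0,"az":0,"x":0.02,"y":0.02,"z":2.2,"jaw":0.4},{"ax":0,"ay":0,"az":0,"x":0.02,"y":0.02,"z":3.0,"jaw":0.4},{"ax":0,"ay":0,"az":0,"x":0.02,"y":0.02,"z":3.0,"jaw":0.4},{"ax":0,"ay":0,"az":0,"x":0.02,"y":0.02,"z":3.0,"jaw":-1},{"ax":0,"ay":0,"az":0,"x":0.02,"y":0.02,"z":3.0,"jaw":-1},{"ax":0,"ay":0,"az":0,"x":0.02,"y":0.02,"z":3.0,"jaw":-1},{"ax":0,"ay":0,"az":0,"x":0.02,"y":0.02,"z":3.0,"jaw":-1}]' 25
python3 -c "
from h import *
go(.439,.171,.16);go(.503,-.308,.16)"
```

```text
time_s: 2.2
tcp_pos: [0.4395, 0.1725, 0.0412]
tool_rot: [0.714, 3.058, 0.001]
contact_force: [-0.0, 0.5, -1.1]
width: 0.0287
xyz units [-0.01 -0.04 -2.97] jawyaw 63.7 tilt [ 0.001  0.    -1.   ]
xyz units [ -6.75 -10.06  -2.97] jawyaw 63.7 tilt [ 0.001  0.    -1.   ]
```

```bash
python3 -m inch '[{"ax":0,"ay":0,"az":0,"x":0,"y":0,"z":0,"jaw":-1},{"ax":0,"ay":0,"az":0,"x":0,"y":0,"z":0,"jaw":-1},{"ax":0,"ay":0,"az":0,"x":0,"y":0,"z":0,"jaw":-1},{"ax":0,"ay":0,"az":0,"x":0,"y":0,"z":-0.6,"jaw":-1},{"ax":0,"ay":0,"az":0,"x":0,"y":0,"z":-1.4,"jaw":-1},{"ax":0,"ay":0,"az":0,"x":0,"y":0,"z":-2.2,"jaw":-1},{"ax":0,"ay":0,"az":0,"x":0,"y":0,"z":-3.0,"jaw":-1},{"ax":0,"ay":0,"az":0,"x":0,"y":0,"z":-3.2,"jaw":-1}]' 25
python3 -c "
from h import *
go(.503,-.308,.16)"
```

```text
time_s: 3.2
tcp_pos: [0.4401, 0.1727, 0.1703]
tool_rot: [0.714, 3.056, 0.002]
contact_force: [-0.1, -0.6, -0.5]
width: 0.0218
xyz units [ -6.73 -10.08   0.25] jawyaw 63.7 tilt [ 0.004  0.001 -1.   ]
```

```bash
python3 -m inch '[{"ax":0,"ay":0,"az":0,"x":-0.4,"y":-0.6,"z":0,"jaw":-1},{"ax":0,"ay":0,"az":0,"x":-1.1,"y":-1.6,"z":0,"jaw":-1},{"ax":0,"ay":0,"az":0,"x":-1.9,"y":-2.8,"z":0,"jaw":-1},{"ax":0,"ay":0,"az":0,"x":-2.7,"y":-4.0,"z":0,"jaw":-1},{"ax":0,"ay":0,"az":0,"x":-3.5,"y":-5.2,"z":0,"jaw":-1},{"ax":0,"ay":0,"az":0,"x":-4.3,"y":-6.4,"z":0,"jaw":-1},{"ax":0,"ay":0,"az":0,"x":-5.0,"y":-7.5,"z":0,"jaw":-1},{"ax":0,"ay":0,"az":0,"x":-5.5,"y":-8.3,"z":0,"jaw":-1}]' 25
python3 -c "
from h import *
go(.503,-.308,.16)"
```

```text
time_s: 4.2
tcp_pos: [0.4883, -0.2246, 0.1666]
tool_rot: [-0.716, -3.057, -0.001]
contact_force: [0.5, -0.7, -0.4]
width: 0.0219
xyz units [-1.26 -1.7   0.16] jawyaw 63.6 tilt [-0.002  0.001 -1.   ]
```

```bash
python3 -m inch '[{"ax":0,"ay":0,"az":0,"x":-0.6,"y":-0.9,"z":0,"jaw":-1},{"ax":0,"ay":0,"az":0,"x":-1.23,"y":-1.75,"z":0,"jaw":-1},{"ax":0,"ay":0,"az":0,"x":-1.23,"y":-1.75,"z":0.6,"jaw":-1},{"ax":0,"ay":0,"az":0,"x":-1.23,"y":-1.75,"z":1.4,"jaw":-1},{"ax":0,"ay":0,"az":0,"x":-1.23,"y":-1.75,"z":2.1,"jaw":-1},{"ax":0,"ay":0,"az":0,"x":-1.23,"y":-1.75,"z":2.6,"jaw":-1},{"ax":0,"ay":0,"az":0,"x":-1.23,"y":-1.75,"z":2.8,"jaw":-1},{"ax":0,"ay":0,"az":0,"x":-1.23,"y":-1.75,"z":2.8,"jaw":-1}]' 25
python3 - <<'E'
from h import *
c=arm.camera("side"); cv2.imwrite("pics/s2.png",cv2.resize(cv2.cvtColor(c["image"],cv2.COLOR_RGB2BGR)[20:220,160:420],None,fx=3,fy=3)[:600,:780])
go(.503,-.308,.047)
E
```

```text
time_s: 5.2
tcp_pos: [0.5022, -0.3071, 0.0561]
tool_rot: [-0.714, -3.059, -0.001]
contact_force: [0.6, -0.3, -1.1]
width: 0.0216
xyz units [-0.01 -0.01  0.25] jawyaw 63.7 tilt [ 0.001 -0.001 -1.   ]
```

View pics/s2.png

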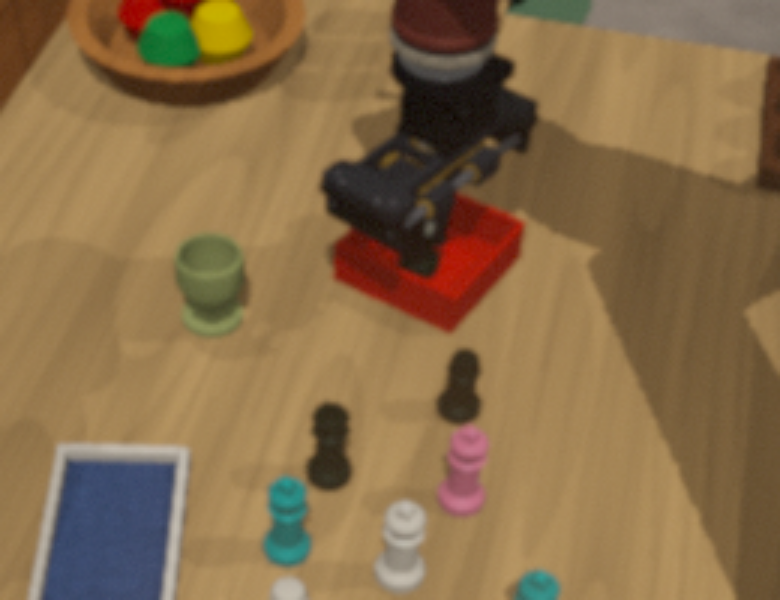

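The piece hangs at about (425,262), inside the red bin, and everything else stands as before. I'll lower it, release and retract.

```bash
python3 -m inch '[{"ax":0,"ay":0,"az":0,"x":0,"y":0,"z":0.22,"jaw":-1},{"ax":0,"ay":0,"az":0,"x":0,"y":0,"z":0.22,"jaw":-1},{"ax":0,"ay":0,"az":0,"x":0,"y":0,"z":0.22,"jaw":0},{"ax":0,"ay":0,"az":0,"x":0,"y":0,"z":0.22,"jaw":0},{"ax":0,"ay":0,"az":0,"x":0,"y":0,"z":0.22,"jaw":0},{"ax":0,"ay":0,"az":0,"x":0,"y":0,"z":-0.6,"jaw":0},{"ax":0,"ay":0,"az":0,"x":0,"y":0,"z":-1.6,"jaw":0},{"ax":0,"ay":0,"az":0,"x":0,"y":0,"z":-2.8,"jaw":0.4}]' 25
python3 -c "
from h import *
go(.438,-.166,.16)"
```

```text
time_s: 6.25
tcp_pos: [0.5017, -0.3068, 0.169]
tool_rot: [-0.714, -3.058, -0.001]
contact_force: [-0.2, -1.1, -0.3]
width: 0.0478
xyz units [2.99 2.45 0.23] jawyaw 63.7 tilt [-0.001  0.001 -1.   ]
```

```bash
python3 -m inch '[{"ax":0,"ay":0,"az":0,"x":1,"y":0.8,"z":0,"jaw":0.4},{"ax":0,"ay":0,"az":0,"x":2,"y":1.6,"z":0,"jaw":0.4},{"ax":0,"ay":0,"az":0,"x":2.99,"y":2.45,"z":0,"jaw":0.4},{"ax":0,"ay":0,"az":0,"x":2.99,"y":2.45,"z":0,"jaw":0.4},{"ax":0,"ay":0,"az":0,"x":2.99,"y":2.45,"z":0,"jaw":0.4},{"ax":0,"ay":0,"az":0,"x":2.99,"y":2.45,"z":0,"jaw":0.4},{"ax":0,"ay":0,"az":0,"x":2.99,"y":2.45,"z":0,"jaw":0.4},{"ax":0,"ay":0,"az":0,"x":2.99,"y":2.45,"z":0,"jaw":0.4}]' 25
python3 - <<'E'
from h import *
c=arm.camera("wrist"); cv2.imwrite("pics/w3.png",cv2.cvtColor(c["image"],cv2.COLOR_RGB2BGR))
go(.438,-.166,.041); print(proj(c,[.438,-.166,.06]),proj(c,[.438,-.166,.005]))
E
```

```text
time_s: 7.25
tcp_pos: [0.4385, -0.1669, 0.1684]
tool_rot: [-0.715, -3.059, -0.0]
contact_force: [0.1, 0.4, 0.2]
width: 0.0607
xyz units [0.02 0.01 3.18] jawyaw 63.7 tilt [-0.  0. -1.]
[253.77573377 198.09818472] [253.64082381 180.60505425]
```

View pics/w3.png

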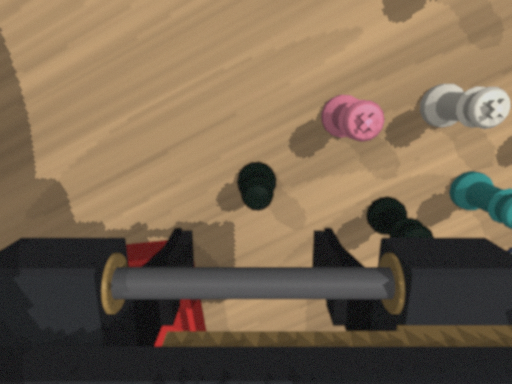

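The dark pawn (round head, no cross) has its foot at (257,181), about 3 mm along +y from my estimate. I'll correct for that, descend and grip.

```bash
python3 -m inch '[{"ax":0,"ay":0,"az":0,"x":0.0,"y":0.08,"z":1.2,"jaw":0.4},{"ax":0,"ay":0,"az":0,"x":0.0,"y":0.08,"z":2.2,"jaw":0.4},{"ax":0,"ay":0,"az":0,"x":0.0,"y":0.08,"z":3.15,"jaw":0.4},{"ax":0,"ay":0,"az":0,"x":0.0,"y":0.08,"z":3.15,"jaw":0.4},{"ax":0,"ay":0,"az":0,"x":0.0,"y":0.08,"z":3.15,"jaw":-1},{"ax":0,"ay":0,"az":0,"x":0.0,"y":0.08,"z":3.15,"jaw":-1},{"ax":0,"ay":0,"az":0,"x":0.0,"y":0.08,"z":3.15,"jaw":-1},{"ax":0,"ay":0,"az":0,"x":0.0,"y":0.08,"z":3.15,"jaw":-1}]' 25
python3 -m inch '[{"ax":0,"ay":0,"az":0,"x":0,"y":0,"z":0,"jaw":-1},{"ax":0,"ay":0,"az":0,"x":0,"y":0,"z":0,"jaw":-1},{"ax":0,"ay":0,"az":0,"x":0,"y":0,"z":0,"jaw":-1},{"ax":0,"ay":0,"az":0,"x":0,"y":0,"z":-0.6,"jaw":-1},{"ax":0,"ay":0,"az":0,"x":0,"y":0,"z":-1.4,"jaw":-1},{"ax":0,"ay":0,"az":0,"x":0,"y":0,"z":-2.2,"jaw":-1},{"ax":0,"ay":0,"az":0,"x":0,"y":0,"z":-3.0,"jaw":-1},{"ax":0,"ay":0,"az":0,"x":0,"y":0,"z":-3.4,"jaw":-1}]' 25
python3 -c "
from h import *
go(.533,.357,.17)"
```

```text
time_s: 8.3
tcp_pos: [0.4404, -0.1638, 0.0434]
tool_rot: [0.714, 3.058, -0.001]
contact_force: [0.8, 0.3, -1.1]
width: 0.0286
time_s: 9.3
tcp_pos: [0.4404, -0.1638, 0.18]
tool_rot: [0.714, 3.057, -0.001]
contact_force: [0.5, -0.5, -1.1]
width: 0.0239
xyz units [ 3.69 12.7   0.24] jawyaw 63.7 tilt [ 0.002 -0.001 -1.   ]
```

```bash
python3 -m inch '[{"ax":0,"ay":0,"az":0,"x":0.2,"y":0.6,"z":0,"jaw":-1},{"ax":0,"ay":0,"az":0,"x":0.6,"y":1.8,"z":0,"jaw":-1},{"ax":0,"ay":0,"az":0,"x":1.0,"y":3.1,"z":0,"jaw":-1},{"ax":0,"ay":0,"az":0,"x":1.4,"y":4.5,"z":0,"jaw":-1},{"ax":0,"ay":0,"az":0,"x":1.8,"y":5.9,"z":0,"jaw":-1},{"ax":0,"ay":0,"az":0,"x":2.2,"y":7.3,"z":0,"jaw":-1},{"ax":0,"ay":0,"az":0,"x":2.6,"y":8.7,"z":0,"jaw":-1},{"ax":0,"ay":0,"az":0,"x":3.0,"y":10.1,"z":0,"jaw":-1}]' 25
python3 -c "
from h import *
go(.544,.392,.17)"
```

```text
time_s: 10.3
tcp_pos: [0.5107, 0.2536, 0.1774]
tool_rot: [-0.714, -3.058, 0.002]
contact_force: [0.9, 0.3, -0.5]
width: 0.0237
xyz units [0.79 3.47 0.18] jawyaw 63.7 tilt [-0.001 -0.001 -1.   ]
```

```bash
python3 -m inch '[{"ax":0,"ay":0,"az":0,"x":0.3,"y":1.2,"z":0,"jaw":-1},{"ax":0,"ay":0,"az":0,"x":0.6,"y":2.4,"z":0,"jaw":-1},{"ax":0,"ay":0,"az":0,"x":0.79,"y":3.1,"z":0,"jaw":-1},{"ax":0,"ay":0,"az":0,"x":0.79,"y":3.4,"z":0,"jaw":-1},{"ax":0,"ay":0,"az":0,"x":0.79,"y":3.4,"z":0.6,"jaw":-1},{"ax":0,"ay":0,"az":0,"x":0.79,"y":3.4,"z":1.2,"jaw":-1},{"ax":0,"ay":0,"az":0,"x":0.79,"y":3.4,"z":1.6,"jaw":-1},{"ax":0,"ay":0,"az":0,"x":0.79,"y":3.4,"z":1.6,"jaw":-1}]' 25
python3 - <<'E'
from h import *
c=arm.camera("wrist");d=arm.camera("scene")
o=np.zeros((384,512+288,3),np.uint8); o[:,:512]=c["image"]; o[:,512:]=cv2.resize(d["image"][180:308,380:476],(288,384),interpolation=3)
cv2.imwrite("pics/w4.png",o[:,:,::-1]); np.savez("w.npz",**c)
go(.544,.392,.0495)
cx,ax=np.array([.537,.355]),np.array([.215,.977]); px=np.array([.977,-.215])
print([np.round(proj(c,[*(cx+a*ax*.073+b*px*.043),.006])).tolist() for a,b in((1,1),(1,-1),(-1,-1),(-1,1))])
E
```

```text
time_s: 11.3
tcp_pos: [0.5421, 0.3864, 0.1125]
tool_rot: [-0.715, -3.056, 0.004]
contact_force: [0.6, 0.6, 0.6]
width: 0.0235
xyz units [0.04 0.1  1.64] jawyaw 63.7 tilt [ 0.001  0.    -1.   ]
[[319.0, 242.0], [296.0, 132.0], [101.0, 181.0], [140.0, 282.0]]
```

View pics/w4.png

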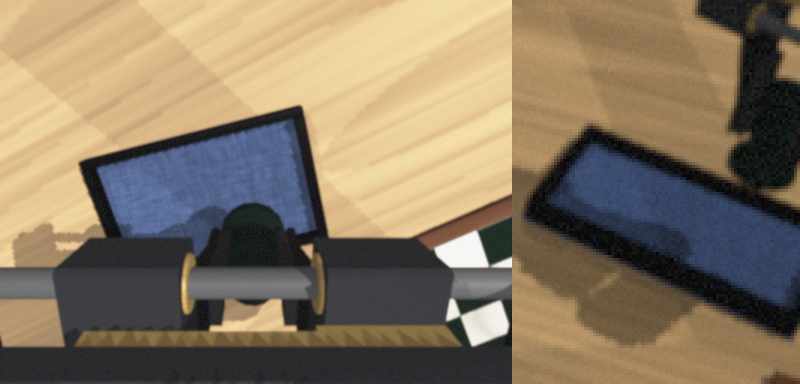

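```bash
python3 - <<'E'
from h import *
c=dict(np.load("w.npz")); S=dict(np.load("scene.npz"))
for p,z in (((97,165),.006),((295,118),.006),((80,162),.016),((300,107),.016),((326,238),.016)): print(p,np.round(ray(c,p,z),3))
for p in ((633,350),(763,402),(735,450),(602,391)): print(p,[np.round(ray(S,(np.array(p)+.5)*.64-.5,z),3) for z in(.016,0)])
E
```

```text
(97, 165) [0.468 0.297]
(295, 118) [0.501 0.439]
(80, 162) [0.461 0.292]
(300, 107) [0.495 0.444]
(326, 238) [0.589 0.423]
(633, 350) [array([0.472, 0.291]), array([0.45, 0.29])]
(763, 402) [array([0.505, 0.441]), array([0.483, 0.445])]
(735, 450) [array([0.599, 0.415]), array([0.58 , 0.419])]
(602, 391) [array([0.569, 0.272]), array([0.549, 0.27 ])]
```

The wrist view (felt corners (97,165) and (295,118), rim corner (326,238)) and the scene view both put the tray centre at (0.526,0.357). That shifts the pawn's place to (0.534,0.392).

```bash
python3 -c "
from h import *
go(.534,.392,.050)"
```

```text
xyz units [ 0.26 -0.01  1.63] jawyaw 63.7 tilt [ 0.001  0.    -1.   ]
```

```bash
python3 -m inch '[{"ax":0,"ay":0,"az":0,"x":0.24,"y":0,"z":0,"jaw":-1},{"ax":0,"ay":0,"az":0,"x":0.24,"y":0,"z":0.4,"jaw":-1},{"ax":0,"ay":0,"az":0,"x":0.24,"y":0,"z":0.8,"jaw":-1},{"ax":0,"ay":0,"az":0,"x":0.24,"y":0,"z":1.2,"jaw":-1},{"ax":0,"ay":0,"az":0,"x":0.24,"y":0,"z":1.5,"jaw":-1},{"ax":0,"ay":0,"az":0,"x":0.24,"y":0,"z":1.5,"jaw":-1},{"ax":0,"ay":0,"az":0,"x":0.24,"y":0,"z":1.5,"jaw":-1},{"ax":0,"ay":0,"az":0,"x":0.24,"y":0,"z":1.5,"jaw":-1}]' 25
python3 -c "
from h import *
go(.534,.392,.0495)"
```

```text
time_s: 12.4
tcp_pos: [0.5351, 0.3924, 0.0555]
tool_rot: [0.714, 3.058, 0.002]
contact_force: [0.0, -0.1, 1.0]
width: 0.0234
xyz units [ 0.02 -0.02  0.15] jawyaw 63.7 tilt [ 0.001  0.001 -1.   ]
```

```bash
python3 -m inch '[{"ax":0,"ay":0,"az":0,"x":0,"y":0,"z":0.08,"jaw":-1},{"ax":0,"ay":0,"az":0,"x":0,"y":0,"z":0.16,"jaw":-1},{"ax":0,"ay":0,"az":0,"x":0,"y":0,"z":0.16,"jaw":-1},{"ax":0,"ay":0,"az":0,"x":0,"y":0,"z":0.16,"jaw":-0.3},{"ax":0,"ay":0,"az":0,"x":0,"y":0,"z":0.16,"jaw":0.1},{"ax":0,"ay":0,"az":0,"x":0,"y":0,"z":0.16,"jaw":0.1},{"ax":0,"ay":0,"az":0,"x":0,"y":0,"z":0.16,"jaw":0.1},{"ax":0,"ay":0,"az":0,"x":0,"y":0,"z":0.16,"jaw":0.1}]' 25
python3 -m inch '[{"ax":0,"ay":0,"az":0,"x":0,"y":0,"z":-0.6,"jaw":0.1},{"ax":0,"ay":0,"az":0,"x":0,"y":0,"z":-1.6,"jaw":0.1},{"ax":0,"ay":0,"az":0,"x":0,"y":0,"z":-2.8,"jaw":0.1},{"ax":0,"ay":0,"az":0,"x":0,"y":0,"z":-3.1,"jaw":0.4},{"ax":0,"ay":0,"az":0,"x":0,"y":0,"z":-3.1,"jaw":0.4},{"ax":0,"ay":0,"az":0,"x":0,"y":0,"z":-3.1,"jaw":0.4},{"ax":0,"ay":0,"az":0,"x":0,"y":0,"z":-3.1,"jaw":0.4},{"ax":0,"ay":0,"az":0,"x":0,"y":0,"z":-3.1,"jaw":0.4}]' 25
python3 - <<'E'
from h import *
c=arm.camera("wrist"); cv2.imwrite("pics/w5.png",c["image"][:,:,::-1])
go(.513,.084,.17)
print(proj(c,[.534,.392,.006]))
E
```

```text
time_s: 13.4
tcp_pos: [0.5344, 0.392, 0.048]
tool_rot: [-0.714, -3.059, 0.0]
contact_force: [0.2, -0.7, -0.3]
width: 0.0474
time_s: 14.4
tcp_pos: [0.534, 0.3917, 0.1707]
tool_rot: [-0.714, -3.058, 0.002]
contact_force: [0.5, -0.3, -0.2]
width: 0.0609
xyz units [-2.93 -7.13  0.03] jawyaw 63.7 tilt [-0.001 -0.001 -1.   ]
[253.64873814 181.25718011]
```

View pics/w5.png

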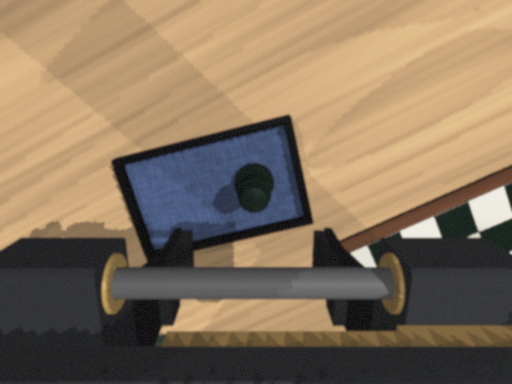

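The dark pawn stands on the felt at (254,185), well inside the rim. Next is the pale pawn.

```bash
python3 -m inch '[{"ax":0,"ay":0,"az":0,"x":-0.5,"y":-1.2,"z":0,"jaw":0.4},{"ax":0,"ay":0,"az":0,"x":-1.0,"y":-2.5,"z":0,"jaw":0.4},{"ax":0,"ay":0,"az":0,"x":-1.5,"y":-3.8,"z":0,"jaw":0.4},{"ax":0,"ay":0,"az":0,"x":-2.1,"y":-5.1,"z":0,"jaw":0.4},{"ax":0,"ay":0,"az":0,"x":-2.6,"y":-6.4,"z":0,"jaw":0.4},{"ax":0,"ay":0,"az":0,"x":-2.93,"y":-7.13,"z":0,"jaw":0.4},{"ax":0,"ay":0,"az":0,"x":-2.93,"y":-7.13,"z":0,"jaw":0.4},{"ax":0,"ay":0,"az":0,"x":-2.93,"y":-7.13,"z":0,"jaw":0.4}]' 25
python3 - <<'E'
from h import *
c=arm.camera("wrist"); hsv=cv2.cvtColor(c["image"],cv2.COLOR_RGB2HSV)
m=cv2.inRange(hsv,(0,0,130),(180,45,255)); m[230:]=0
n,l,st,ce=cv2.connectedComponentsWithStats(m)
for s,e in zip(st[1:],ce[1:]):
    if s[4]>150: print(s,np.round(e))
go(.513,.084,.042); print(proj(c,[.513,.084,.06]),proj(c,[.513,.084,.005]))
E
```

```text
time_s: 15.45
tcp_pos: [0.5134, 0.0848, 0.1722]
tool_rot: [0.715, 3.059, 0.001]
contact_force: [-0.3, 0.8, -0.2]
width: 0.0611
[ 102  137   63   52 2105] [132. 163.]
[ 231  163   38   48 1305] [250. 185.]
xyz units [-0.01 -0.03  3.25] jawyaw 63.7 tilt [ 0.  0. -1.]
[251.73263136 197.80803923] [251.91088529 180.5626315 ]
```

```bash
python3 -m inch '[{"ax":0,"ay":0,"az":0,"x":0.0,"y":-0.05,"z":1.2,"jaw":0.4},{"ax":0,"ay":0,"az":0,"x":0.0,"y":-0.05,"z":2.2,"jaw":0.4},{"ax":0,"ay":0,"az":0,"x":0.0,"y":-0.05,"z":3.22,"jaw":0.4},{"ax":0,"ay":0,"az":0,"x":0.0,"y":-0.05,"z":3.22,"jaw":0.4},{"ax":0,"ay":0,"az":0,"x":0.0,"y":-0.05,"z":3.22,"jaw":-1},{"ax":0,"ay":0,"az":0,"x":0.0,"y":-0.05,"z":3.22,"jaw":-1},{"ax":0,"ay":0,"az":0,"x":0.0,"y":-0.05,"z":3.22,"jaw":-1},{"ax":0,"ay":0,"az":0,"x":0.0,"y":-0.05,"z":3.22,"jaw":-1}]' 25
python3 -m inch '[{"ax":0,"ay":0,"az":0,"x":0,"y":0,"z":0,"jaw":-1},{"ax":0,"ay":0,"az":0,"x":0,"y":0,"z":0,"jaw":-1},{"ax":0,"ay":0,"az":0,"x":0,"y":0,"z":0,"jaw":-1},{"ax":0,"ay":0,"az":0,"x":0,"y":0,"z":-0.6,"jaw":-1},{"ax":0,"ay":0,"az":0,"x":0,"y":0,"z":-1.4,"jaw":-1},{"ax":0,"ay":0,"az":0,"x":0,"y":0,"z":-2.2,"jaw":-1},{"ax":0,"ay":0,"az":0,"x":0,"y":0,"z":-3.0,"jaw":-1},{"ax":0,"ay":0,"az":0,"x":0,"y":0,"z":-3.2,"jaw":-1}]' 25
python3 -c "
from h import *
go(.650,.072,.17);go(.67,0,.17)"
```

```text
time_s: 16.5
tcp_pos: [0.513, 0.0826, 0.0442]
tool_rot: [0.714, 3.058, 0.001]
contact_force: [0.2, -0.5, 0.3]
width: 0.0288
time_s: 17.5
tcp_pos: [0.5136, 0.0828, 0.1732]
tool_rot: [0.713, 3.056, 0.002]
contact_force: [-0.7, -0.3, 0.0]
width: 0.0239
xyz units [-3.18  1.27  0.09] jawyaw 63.7 tilt [ 0.004  0.    -1.   ]
xyz units [-4.42 -0.12  0.09] jawyaw 63.7 tilt [ 0.004  0.    -1.   ]
```

```bash
python3 -m inch '[{"ax":0,"ay":0,"az":0,"x":-0.6,"y":0.3,"z":0,"jaw":-1},{"ax":0,"ay":0,"az":0,"x":-1.5,"y":0.6,"z":0,"jaw":-1},{"ax":0,"ay":0,"az":0,"x":-2.5,"y":1.0,"z":0,"jaw":-1},{"ax":0,"ay":0,"az":0,"x":-3.18,"y":1.27,"z":0,"jaw":-1},{"ax":0,"ay":0,"az":0,"x":-3.18,"y":1.27,"z":0.6,"jaw":-1},{"ax":0,"ay":0,"az":0,"x":-3.18,"y":1.27,"z":1.3,"jaw":-1},{"ax":0,"ay":0,"az":0,"x":-3.18,"y":1.27,"z":1.6,"jaw":-1},{"ax":0,"ay":0,"az":0,"x":-3.18,"y":1.27,"z":1.6,"jaw":-1}]' 25
python3 - <<'E'
from h import *
c=arm.camera("wrist"); cv2.imwrite("pics/w6.png",c["image"][:,:,::-1])
go(.6505,.071,.0505)
cx,ax=np.array([.659,.035]),np.array([-.229,.973]); px=np.array([.973,.229])
print([np.round(proj(c,[*(cx+a*ax*.073+b*px*.043),.006])).tolist() for a,b in((1,1),(1,-1),(-1,-1),(-1,1))])
E
```

```text
time_s: 18.5
tcp_pos: [0.6476, 0.0719, 0.1053]
tool_rot: [-0.714, -3.056, 0.001]
contact_force: [0.2, 0.3, -0.3]
width: 0.024
xyz units [-0.05  0.    1.41] jawyaw 63.7 tilt [-0.001  0.    -1.   ]
[[329.0, 221.0], [255.0, 129.0], [106.0, 254.0], [183.0, 329.0]]
```

View pics/w6.png

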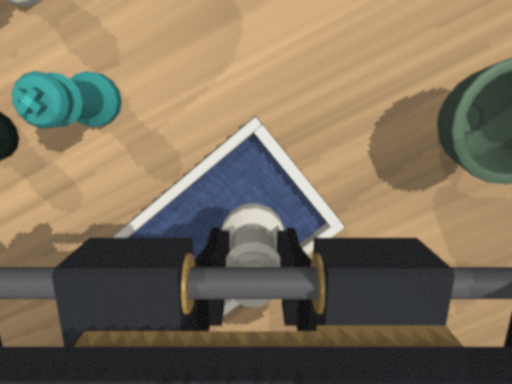

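The felt corners at (256,133) and about (328,222) match the prediction within 3 mm, and the pawn hangs over the felt. I'll lower and release it.

```bash
python3 -m inch '[{"ax":0,"ay":0,"az":0,"x":-0.02,"y":0,"z":0.5,"jaw":-1},{"ax":0,"ay":0,"az":0,"x":-0.02,"y":0,"z":1.0,"jaw":-1},{"ax":0,"ay":0,"az":0,"x":-0.02,"y":0,"z":1.25,"jaw":-1},{"ax":0,"ay":0,"az":0,"x":-0.02,"y":0,"z":1.25,"jaw":-1},{"ax":0,"ay":0,"az":0,"x":-0.02,"y":0,"z":1.25,"jaw":-1},{"ax":0,"ay":0,"az":0,"x":-0.02,"y":0,"z":1.25,"jaw":-1},{"ax":0,"ay":0,"az":0,"x":-0.02,"y":0,"z":1.25,"jaw":-1},{"ax":0,"ay":0,"az":0,"x":-0.02,"y":0,"z":1.25,"jaw":-1}]' 25
python3 -c "
from h import *
go(.6505,.071,.0495)"
```

```text
time_s: 19.55
tcp_pos: [0.6498, 0.0715, 0.0577]
tool_rot: [0.714, 3.059, 0.0]
contact_force: [-0.2, 0.1, 0.4]
width: 0.024
xyz units [-0.02 -0.    0.21] jawyaw 63.7 tilt [ 0.001 -0.    -1.   ]
```

```bash
python3 -m inch '[{"ax":0,"ay":0,"az":0,"x":0,"y":0,"z":0.1,"jaw":-1},{"ax":0,"ay":0,"az":0,"x":0,"y":0,"z":0.2,"jaw":-1},{"ax":0,"ay":0,"az":0,"x":0,"y":0,"z":0.2,"jaw":-1},{"ax":0,"ay":0,"az":0,"x":0,"y":0,"z":0.2,"jaw":-0.3},{"ax":0,"ay":0,"az":0,"x":0,"y":0,"z":0.2,"jaw":0.1},{"ax":0,"ay":0,"az":0,"x":0,"y":0,"z":0.2,"jaw":0.1},{"ax":0,"ay":0,"az":0,"x":0,"y":0,"z":0.2,"jaw":0.1},{"ax":0,"ay":0,"az":0,"x":0,"y":0,"z":0.2,"jaw":0.1}]' 25
python3 -m inch '[{"ax":0,"ay":0,"az":0,"x":0,"y":0,"z":-0.6,"jaw":0.1},{"ax":0,"ay":0,"az":0,"x":0,"y":0,"z":-1.6,"jaw":0.1},{"ax":0,"ay":0,"az":0,"x":0,"y":0,"z":-2.8,"jaw":0.1},{"ax":0,"ay":0,"az":0,"x":0,"y":0,"z":-3.1,"jaw":0.4},{"ax":0,"ay":0,"az":0,"x":0,"y":0,"z":-3.1,"jaw":0.4},{"ax":0,"ay":0,"az":0,"x":0,"y":0,"z":-3.1,"jaw":0.4},{"ax":0,"ay":0,"az":0,"x":0,"y":0,"z":-3.1,"jaw":0.4},{"ax":0,"ay":0,"az":0,"x":0,"y":0,"z":-3.1,"jaw":0.4}]' 25
python3 -c "
from h import *
go(.448,.007,.17)"
```

```text
time_s: 20.55
tcp_pos: [0.6496, 0.0715, 0.0492]
tool_rot: [-0.714, -3.059, -0.0]
contact_force: [0.3, 0.9, -0.2]
width: 0.0475
time_s: 21.55
tcp_pos: [0.649, 0.0715, 0.1719]
tool_rot: [-0.714, -3.057, 0.001]
contact_force: [0.0, 0.5, -0.2]
width: 0.0605
xyz units [ 3.79 -3.67  0.06] jawyaw 63.7 tilt [-0.002 -0.    -1.   ]
```

```bash
python3 -m inch '[{"ax":0,"ay":0,"az":0,"x":0.9,"y":-0.9,"z":0,"jaw":0.4},{"ax":0,"ay":0,"az":0,"x":1.9,"y":-1.8,"z":0,"jaw":0.4},{"ax":0,"ay":0,"az":0,"x":2.9,"y":-2.8,"z":0,"jaw":0.4},{"ax":0,"ay":0,"az":0,"x":3.79,"y":-3.67,"z":0,"jaw":0.4},{"ax":0,"ay":0,"az":0,"x":3.79,"y":-3.67,"z":0,"jaw":0.4},{"ax":0,"ay":0,"az":0,"x":3.79,"y":-3.67,"z":0,"jaw":0.4},{"ax":0,"ay":0,"az":0,"x":3.79,"y":-3.67,"z":0,"jaw":0.4},{"ax":0,"ay":0,"az":0,"x":3.79,"y":-3.67,"z":0,"jaw":0.4}]' 25
python3 - <<'E'
from h import *
c=arm.camera("wrist"); cv2.imwrite("pics/w7.png",c["image"][:,:,::-1])
go(.448,.007,.042); print(proj(c,[.448,.007,.075]),proj(c,[.448,.007,.005]))
E
```

```text
time_s: 22.55
tcp_pos: [0.4495, 0.0072, 0.1734]
tool_rot: [-0.714, -3.059, -0.0]
contact_force: [-0.1, -0.0, -0.2]
width: 0.0607
xyz units [ 0.03 -0.02  3.28] jawyaw 63.7 tilt [-0.  0. -1.]
[251.89625674 201.5668969 ] [252.12473365 178.87259928]
```

View pics/w7.png

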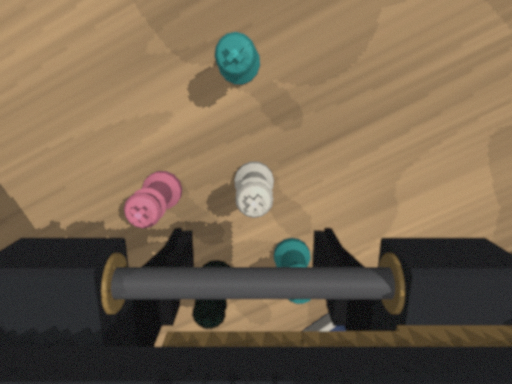

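The pale king (white, cross on its head) sits at (254,182) and the decoys are clear of the fingers, so I'll descend and grip.

```bash
python3 -m inch '[{"ax":0,"ay":0,"az":0,"x":0.0,"y":0.02,"z":1.2,"jaw":0.4},{"ax":0,"ay":0,"az":0,"x":0.0,"y":0.02,"z":2.2,"jaw":0.4},{"ax":0,"ay":0,"az":0,"x":0.0,"y":0.02,"z":3.26,"jaw":0.4},{"ax":0,"ay":0,"az":0,"x":0.0,"y":0.02,"z":3.26,"jaw":0.4},{"ax":0,"ay":0,"az":0,"x":0.0,"y":0.02,"z":3.26,"jaw":-1},{"ax":0,"ay":0,"az":0,"x":0.0,"y":0.02,"z":3.26,"jaw":-1},{"ax":0,"ay":0,"az":0,"x":0.0,"y":0.02,"z":3.26,"jaw":-1},{"ax":0,"ay":0,"az":0,"x":0.0,"y":0.02,"z":3.26,"jaw":-1}]' 25
python3 -m inch '[{"ax":0,"ay":0,"az":0,"x":0,"y":0,"z":0,"jaw":-1},{"ax":0,"ay":0,"az":0,"x":0,"y":0,"z":0,"jaw":-1},{"ax":0,"ay":0,"az":0,"x":0,"y":0,"z":0,"jaw":-1},{"ax":0,"ay":0,"az":0,"x":0,"y":0,"z":-0.6,"jaw":-1},{"ax":0,"ay":0,"az":0,"x":0,"y":0,"z":-1.4,"jaw":-1},{"ax":0,"ay":0,"az":0,"x":0,"y":0,"z":-2.2,"jaw":-1},{"ax":0,"ay":0,"az":0,"x":0,"y":0,"z":-3.0,"jaw":-1},{"ax":0,"ay":0,"az":0,"x":0,"y":0,"z":-3.4,"jaw":-1}]' 25
python3 -c "
from h import *
go(.6675,-.001,.17)"
```

```text
time_s: 23.6
tcp_pos: [0.4497, 0.0076, 0.0438]
tool_rot: [0.714, 3.058, 0.0]
contact_force: [-0.4, -0.2, 0.6]
width: 0.0284
time_s: 24.6
tcp_pos: [0.4495, 0.0076, 0.1803]
tool_rot: [0.714, 3.058, 0.0]
contact_force: [0.4, -0.4, -0.8]
width: 0.0258
xyz units [-4.98  2.22  0.27] jawyaw 63.7 tilt [ 0.002 -0.    -1.   ]
```

```bash
python3 -m inch '[{"ax":0,"ay":0,"az":0,"x":-0.6,"y":0.3,"z":0,"jaw":-1},{"ax":0,"ay":0,"az":0,"x":-1.6,"y":0.7,"z":0,"jaw":-1},{"ax":0,"ay":0,"az":0,"x":-2.7,"y":1.2,"z":0,"jaw":-1},{"ax":0,"ay":0,"az":0,"x":-3.8,"y":1.7,"z":0,"jaw":-1},{"ax":0,"ay":0,"az":0,"x":-4.6,"y":2.1,"z":0,"jaw":-1},{"ax":0,"ay":0,"az":0,"x":-4.98,"y":2.22,"z":0,"jaw":-1},{"ax":0,"ay":0,"az":0,"x":-4.98,"y":2.22,"z":0.8,"jaw":-1},{"ax":0,"ay":0,"az":0,"x":-4.98,"y":2.22,"z":1.6,"jaw":-1}]' 25
python3 - <<'E'
from h import *
c=arm.camera("side"); cv2.imwrite("pics/s3.png",cv2.resize(c["image"][100:300,120:380],None,fx=3,fy=3,interpolation=3)[:,:,::-1])
go(.6675,-.001,.0505)
E
```

```text
time_s: 25.6
tcp_pos: [0.6666, -0.0009, 0.1128]
tool_rot: [-0.714, -3.058, 0.0]
contact_force: [-0.2, 0.3, -1.2]
width: 0.0258
xyz units [-0.11  0.04  1.41] jawyaw 63.7 tilt [-0.01   0.001 -1.   ]
```

View pics/s3.png

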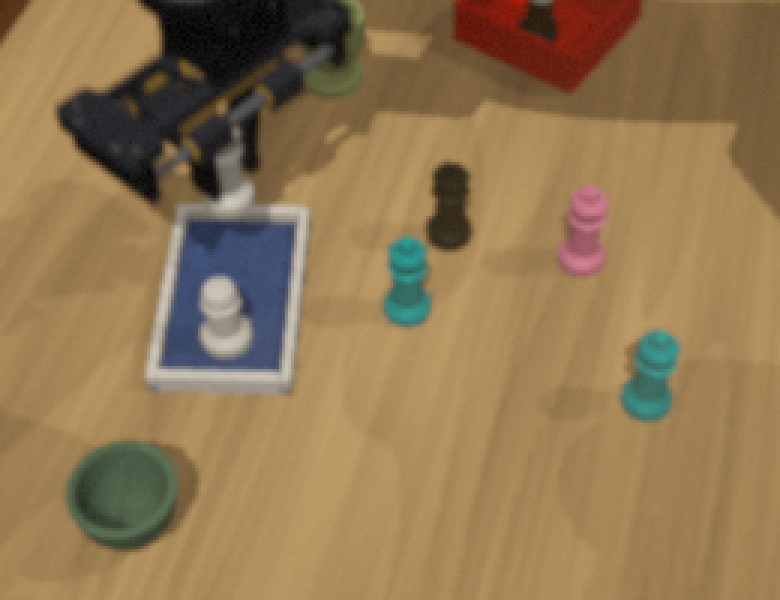

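The pale pawn stands on the felt at (225,330), the king is held upright over the tray at (237,195), and the broken pawn is in the bin at (541,20). I'll lower the king.

```bash
python3 -m inch '[{"ax":0,"ay":0,"az":0,"x":0,"y":0,"z":0.4,"jaw":-1},{"ax":0,"ay":0,"az":0,"x":0,"y":0,"z":0.8,"jaw":-1},{"ax":0,"ay":0,"az":0,"x":0,"y":0,"z":1.2,"jaw":-1},{"ax":0,"ay":0,"az":0,"x":0,"y":0,"z":1.35,"jaw":-1},{"ax":0,"ay":0,"az":0,"x":0,"y":0,"z":1.35,"jaw":-1},{"ax":0,"ay":0,"az":0,"x":0,"y":0,"z":1.35,"jaw":-1},{"ax":0,"ay":0,"az":0,"x":0,"y":0,"z":1.35,"jaw":-1},{"ax":0,"ay":0,"az":0,"x":0,"y":0,"z":1.35,"jaw":-1}]' 25
python3 -c "
from h import *
go(.6675,-.001,.0495)"
```

```text
time_s: 26.65
tcp_pos: [0.6673, -0.0009, 0.0615]
tool_rot: [0.714, 3.058, 0.0]
contact_force: [-0.1, -0.6, -1.4]
width: 0.0259
xyz units [-0.  -0.   0.3] jawyaw 63.7 tilt [ 0.001 -0.    -1.   ]
```

```bash
python3 -m inch '[{"ax":0,"ay":0,"az":0,"x":0,"y":0,"z":0.15,"jaw":-1},{"ax":0,"ay":0,"az":0,"x":0,"y":0,"z":0.29,"jaw":-1},{"ax":0,"ay":0,"az":0,"x":0,"y":0,"z":0.29,"jaw":-1},{"ax":0,"ay":0,"az":0,"x":0,"y":0,"z":0.29,"jaw":-0.3},{"ax":0,"ay":0,"az":0,"x":0,"y":0,"z":0.29,"jaw":0.1},{"ax":0,"ay":0,"az":0,"x":0,"y":0,"z":0.29,"jaw":0.1},{"ax":0,"ay":0,"az":0,"x":0,"y":0,"z":0.29,"jaw":0.1},{"ax":0,"ay":0,"az":0,"x":0,"y":0,"z":0.29,"jaw":0.1}]' 25
python3 -m inch '[{"ax":0,"ay":0,"az":0,"x":0,"y":0,"z":-0.6,"jaw":0.1},{"ax":0,"ay":0,"az":0,"x":0,"y":0,"z":-1.6,"jaw":0.1},{"ax":0,"ay":0,"az":0,"x":0,"y":0,"z":-2.8,"jaw":0.1},{"ax":0,"ay":0,"az":0,"x":0,"y":0,"z":-3.1,"jaw":0.4},{"ax":0,"ay":0,"az":0,"x":0,"y":0,"z":-3.1,"jaw":0.4},{"ax":0,"ay":0,"az":0,"x":0,"y":0,"z":-3.1,"jaw":0.4},{"ax":0,"ay":0,"az":0,"x":0,"y":0,"z":-3.1,"jaw":0.4},{"ax":0,"ay":0,"az":0,"x":0,"y":0,"z":-3.1,"jaw":0.4}]' 25
python3 -c "
from h import *
go(.522,-.072,.17)"
```

```text
time_s: 27.65
tcp_pos: [0.6669, -0.0009, 0.0493]
tool_rot: [-0.714, -3.059, 0.0]
contact_force: [1.3, 0.6, -0.3]
width: 0.047
time_s: 28.65
tcp_pos: [0.6664, -0.0008, 0.1719]
tool_rot: [-0.714, -3.057, 0.0]
contact_force: [0.1, -0.2, 0.2]
width: 0.0609
xyz units [ 2.45 -3.19  0.06] jawyaw 63.7 tilt [-0.002  0.    -1.   ]
```

```bash
python3 -m inch '[{"ax":0,"ay":0,"az":0,"x":0.8,"y":-1.0,"z":0,"jaw":0.4},{"ax":0,"ay":0,"az":0,"x":1.6,"y":-2.1,"z":0,"jaw":0.4},{"ax":0,"ay":0,"az":0,"x":2.2,"y":-2.9,"z":0,"jaw":0.4},{"ax":0,"ay":0,"az":0,"x":2.45,"y":-3.19,"z":0,"jaw":0.3},{"ax":0,"ay":0,"az":0,"x":2.45,"y":-3.19,"z":0,"jaw":0.3},{"ax":0,"ay":0,"az":0,"x":2.45,"y":-3.19,"z":0,"jaw":0.3},{"ax":0,"ay":0,"az":0,"x":2.45,"y":-3.19,"z":0,"jaw":0.3},{"ax":0,"ay":0,"az":0,"x":2.45,"y":-3.19,"z":0,"jaw":0.3}]' 25
python3 - <<'E'
from h import *
c=arm.camera("wrist"); cv2.imwrite("pics/w8.png",c["image"][:,:,::-1])
go(.522,-.072,.041); print(proj(c,[.522,-.072,.075]),proj(c,[.522,-.072,.005]))
E
```

```text
time_s: 29.65
tcp_pos: [0.5231, -0.0715, 0.1732]
tool_rot: [-0.713, -3.059, -0.0]
contact_force: [0.6, 0.4, 0.3]
width: 0.0568
xyz units [ 0.02 -0.02  3.3 ] jawyaw 63.7 tilt [-0.  0. -1.]
[251.71465736 202.28099111] [251.98040148 179.44128788]
```

View pics/w8.png

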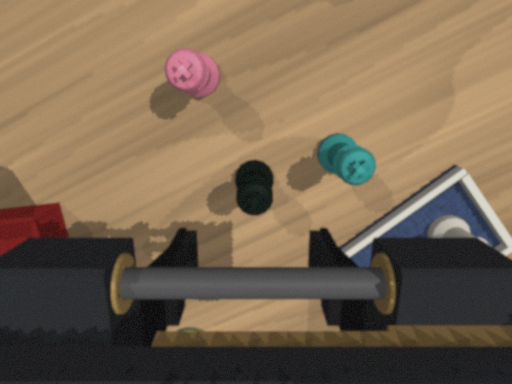

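The dark king's foot is at (254,180), directly below, and the turquoise decoy is clear at (345,160).

```bash
python3 -m inch '[{"ax":0,"ay":0,"az":0,"x":0.0,"y":0.02,"z":1.2,"jaw":0.3},{"ax":0,"ay":0,"az":0,"x":0.0,"y":0.02,"z":2.2,"jaw":0.3},{"ax":0,"ay":0,"az":0,"x":0.0,"y":0.02,"z":3.3,"jaw":0.3},{"ax":0,"ay":0,"az":0,"x":0.0,"y":0.02,"z":3.3,"jaw":0.3},{"ax":0,"ay":0,"az":0,"x":0.0,"y":0.02,"z":3.3,"jaw":-1},{"ax":0,"ay":0,"az":0,"x":0.0,"y":0.02,"z":3.3,"jaw":-1},{"ax":0,"ay":0,"az":0,"x":0.0,"y":0.02,"z":3.3,"jaw":-1},{"ax":0,"ay":0,"az":0,"x":0.0,"y":0.02,"z":3.3,"jaw":-1}]' 25
python3 -m inch '[{"ax":0,"ay":0,"az":0,"x":0,"y":0,"z":0,"jaw":-1},{"ax":0,"ay":0,"az":0,"x":0,"y":0,"z":0,"jaw":-1},{"ax":0,"ay":0,"az":0,"x":0,"y":0,"z":0,"jaw":-1},{"ax":0,"ay":0,"az":0,"x":0,"y":0,"z":-0.6,"jaw":-1},{"ax":0,"ay":0,"az":0,"x":0,"y":0,"z":-1.4,"jaw":-1},{"ax":0,"ay":0,"az":0,"x":0,"y":0,"z":-2.2,"jaw":-1},{"ax":0,"ay":0,"az":0,"x":0,"y":0,"z":-3.0,"jaw":-1},{"ax":0,"ay":0,"az":0,"x":0,"y":0,"z":-3.8,"jaw":-1}]' 25
python3 -c "
from h import *
go(.518,.321,.19)"
```

```text
time_s: 30.7
tcp_pos: [0.5239, -0.0713, 0.0425]
tool_rot: [0.714, 3.057, 0.0]
contact_force: [0.7, 0.4, 3.4]
width: 0.0259
time_s: 31.7
tcp_pos: [0.5223, -0.0711, 0.1938]
tool_rot: [-0.714, -3.058, 0.0]
contact_force: [0.6, -0.1, -2.0]
width: 0.0257
xyz units [4.44 8.74 0.1 ] jawyaw 63.7 tilt [-0.001  0.    -1.   ]
```

```bash
python3 -m inch '[{"ax":0,"ay":0,"az":0,"x":0.3,"y":0.6,"z":0,"jaw":-1},{"ax":0,"ay":0,"az":0,"x":0.8,"y":1.6,"z":0,"jaw":-1},{"ax":0,"ay":0,"az":0,"x":1.4,"y":2.8,"z":0,"jaw":-1},{"ax":0,"ay":0,"az":0,"x":2.0,"y":4.0,"z":0,"jaw":-1},{"ax":0,"ay":0,"az":0,"x":2.6,"y":5.2,"z":0,"jaw":-1},{"ax":0,"ay":0,"az":0,"x":3.2,"y":6.4,"z":0,"jaw":-1},{"ax":0,"ay":0,"az":0,"x":3.8,"y":7.5,"z":0,"jaw":-1},{"ax":0,"ay":0,"az":0,"x":4.2,"y":8.3,"z":0,"jaw":-1}]' 25
python3 -m inch '[{"ax":0,"ay":0,"az":0,"x":0.24,"y":0.44,"z":0,"jaw":-1},{"ax":0,"ay":0,"az":0,"x":0.24,"y":0.44,"z":0,"jaw":-1},{"ax":0,"ay":0,"az":0,"x":0.24,"y":0.44,"z":0.6,"jaw":-1},{"ax":0,"ay":0,"az":0,"x":0.24,"y":0.44,"z":1.4,"jaw":-1},{"ax":0,"ay":0,"az":0,"x":0.24,"y":0.44,"z":2.0,"jaw":-1},{"ax":0,"ay":0,"az":0,"x":0.24,"y":0.44,"z":2.0,"jaw":-1},{"ax":0,"ay":0,"az":0,"x":0.24,"y":0.44,"z":2.0,"jaw":-1},{"ax":0,"ay":0,"az":0,"x":0.24,"y":0.44,"z":2.0,"jaw":-1}]' 25
python3 - <<'E'
from h import *
d=arm.camera("scene");cv2.imwrite("pics/s4.png",cv2.resize(d["image"][120:310,340:510],None,fx=3,fy=3,interpolation=3)[:,:,::-1])
go(.518,.321,.0485)
E
```

```text
time_s: 32.7
tcp_pos: [0.5184, 0.3028, 0.1926]
tool_rot: [-0.712, -3.059, 0.001]
contact_force: [0.3, -0.6, -1.8]
width: 0.0262
time_s: 33.7
tcp_pos: [0.5197, 0.321, 0.1151]
tool_rot: [0.715, 3.057, 0.003]
contact_force: [0.7, 0.3, -2.2]
width: 0.0257
xyz units [ 0.04 -0.02  1.66] jawyaw 63.7 tilt [ 0.002  0.001 -1.   ]
```

View pics/s4.png

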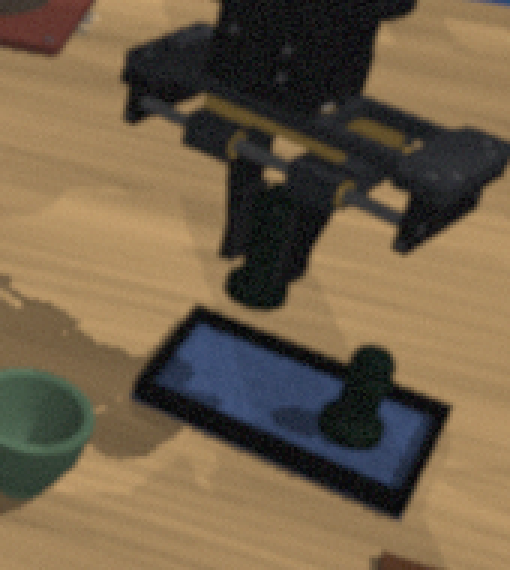

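The dark king hangs upright at (258,290), and the dark pawn stands on the felt at (355,420) with room to spare. I'll lower the king.

```bash
python3 -m inch '[{"ax":0,"ay":0,"az":0,"x":0.02,"y":-0.02,"z":0.4,"jaw":-1},{"ax":0,"ay":0,"az":0,"x":0.02,"y":-0.02,"z":0.9,"jaw":-1},{"ax":0,"ay":0,"az":0,"x":0.02,"y":-0.02,"z":1.3,"jaw":-1},{"ax":0,"ay":0,"az":0,"x":0.02,"y":-0.02,"z":1.5,"jaw":-1},{"ax":0,"ay":0,"az":0,"x":0.02,"y":-0.02,"z":1.5,"jaw":-1},{"ax":0,"ay":0,"az":0,"x":0.02,"y":-0.02,"z":1.5,"jaw":-1},{"ax":0,"ay":0,"az":0,"x":0.02,"y":-0.02,"z":1.5,"jaw":-1},{"ax":0,"ay":0,"az":0,"x":0.02,"y":-0.02,"z":1.5,"jaw":-1}]' 25
python3 -c "
from h import *
go(.518,.321,.0485)"
```

```text
time_s: 34.75
tcp_pos: [0.5179, 0.3208, 0.054]
tool_rot: [0.714, 3.058, 0.001]
contact_force: [0.2, -0.2, -1.7]
width: 0.0258
xyz units [0.   0.01 0.14] jawyaw 63.7 tilt [ 0.001  0.    -1.   ]
```

```bash
python3 -m inch '[{"ax":0,"ay":0,"az":0,"x":0,"y":0,"z":0.08,"jaw":-1},{"ax":0,"ay":0,"az":0,"x":0,"y":0,"z":0.14,"jaw":-1},{"ax":0,"ay":0,"az":0,"x":0,"y":0,"z":0.14,"jaw":-1},{"ax":0,"ay":0,"az":0,"x":0,"y":0,"z":0.14,"jaw":-0.3},{"ax":0,"ay":0,"az":0,"x":0,"y":0,"z":0.14,"jaw":0.1},{"ax":0,"ay":0,"az":0,"x":0,"y":0,"z":0.14,"jaw":0.1},{"ax":0,"ay":0,"az":0,"x":0,"y":0,"z":0.14,"jaw":0.1},{"ax":0,"ay":0,"az":0,"x":0,"y":0,"z":0.14,"jaw":0.1}]' 25
python3 -m inch '[{"ax":0,"ay":0,"az":0,"x":0,"y":0,"z":-0.6,"jaw":0.1},{"ax":0,"ay":0,"az":0,"x":0,"y":0,"z":-1.6,"jaw":0.1},{"ax":0,"ay":0,"az":0,"x":0,"y":0,"z":-2.8,"jaw":0.1},{"ax":0,"ay":0,"az":0,"x":0,"y":0,"z":-4,"jaw":0.1},{"ax":0,"ay":0,"az":0,"x":0,"y":0,"z":-5,"jaw":0.1},{"ax":0,"ay":0,"az":0,"x":1,"y":0,"z":-5.5,"jaw":0.1},{"ax":0,"ay":0,"az":0,"x":1.5,"y":0,"z":-5.5,"jaw":0.1},{"ax":0,"ay":0,"az":0,"x":1.5,"y":0,"z":-5.5,"jaw":0.1}]' 25
python3 - <<'E'
from h import *
d=arm.camera("scene");cv2.imwrite("pics/end.png",cv2.resize(d["image"][120:300,100:510],(800,351),interpolation=3)[:,:,::-1])
d=arm.camera("side");cv2.imwrite("pics/end2.png",cv2.resize(d["image"],(800,600),interpolation=3)[:,:,::-1])
E
```

```text
time_s: 35.75
tcp_pos: [0.5174, 0.3205, 0.0476]
tool_rot: [-0.714, -3.059, 0.0]
contact_force: [0.2, -1.0, 0.2]
width: 0.0474
time_s: 36.75
tcp_pos: [0.4624, 0.3475, 0.2666]
tool_rot: [-0.711, -3.059, 0.002]
contact_force: [-0.0, 0.2, 0.1]
width: 0.0478
```

View pics/end.png

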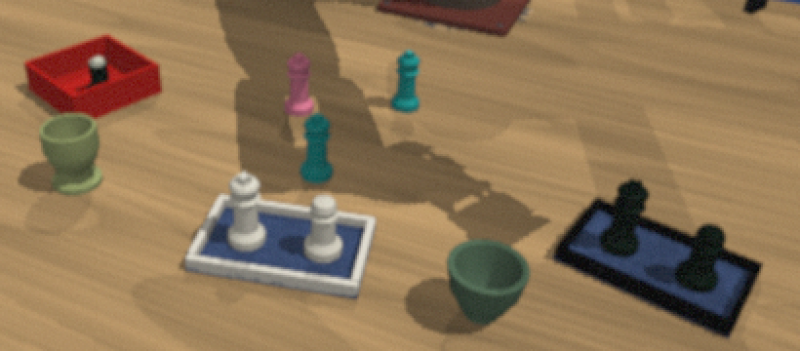

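View pics/end2.png

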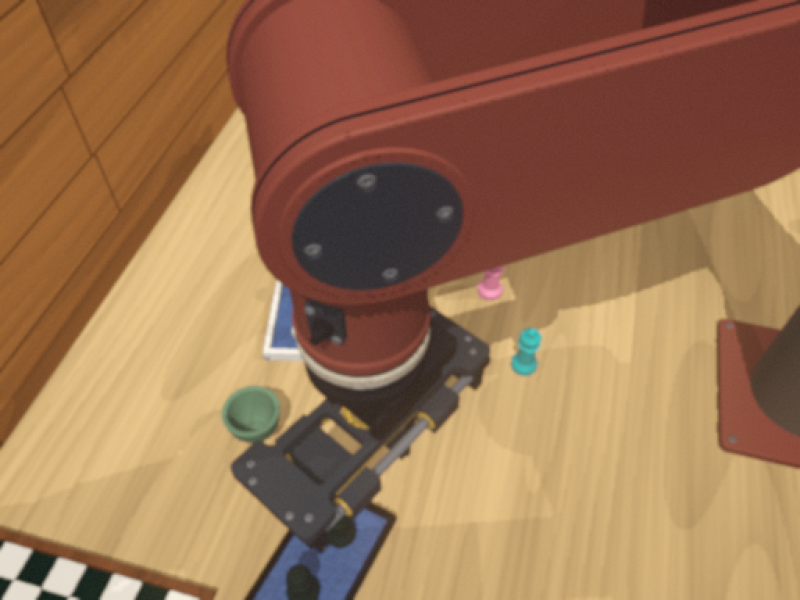

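In the scene crop, the broken pawn is in the bin at (97,70). The pale king (245,215) and pale pawn (323,230) stand on the white tray's felt, and the dark king (625,220) and dark pawn (703,262) stand on the black tray's. In the side view the mortar is unmoved at (252,413). I'm handing in.

```bash
python3 -c "
from bench import arm
print(arm.hand_in())"
```

```text
the job is handed in; nothing more can be done
None
```

The job is done and handed in, at about 37 s of robot time. I put the broken pawn in the red bin first. Then I stood the dark pawn on the black tray, the pale pawn and pale king on the white tray, and the dark king on the black tray.

**Last checks:** the final scene picture shows all four whole pieces upright on the felt inside the rims. It also shows the broken pawn standing in the bin, the mortar and goblet upright, the three coloured decoys standing, and the gripper clear at 0.27 m. The goblet's position I judged only by eye.

**What failed or disagreed:**
- The first move command was refused because rows need every key; nothing moved.
- My first estimate of the black tray's centre was about 10 mm off. I corrected it from the wrist view before placing anything there.
- The jaws read 24–26 mm on the four whole pieces instead of the 22 mm stem width, probably because the pads touched the flare above the stem. The grips held and the pieces stood straight.
- In the last side view the arm hid the bin, the goblet and most of the white tray, so those rest on the scene view alone.

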